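# Line up the quarter-turn fastener and hold the lamp box's service panel shut

### The job

Swing the lamp arm aside by its peg so that the lamp head no longer hangs over the light-source box. Then turn the fastener on the box's sprung service panel until its bar and slot line up with the two index ribs on the panel, and press the panel fully home against the frame. Finish while still holding the panel pressed down (the next person locks it), with the lamp still clear and the bin, bottle, dish and screwdriver left where they are.

Things in the scene. Friction and masses are not known exactly. Their poses are not given: they have to be found in the camera images.
- light_box: fixed white metal box, 200 (x) x 180 (y) x 70 mm high, open at the top as a frame for the service panel; origin at the centre of its underside on the table; +x points away from the robot to the panel's hinge side, z up; turned up to 0.3 rad. A slot in the frame takes the fastener's cross-pin only if aligned to about 0.18 rad; else the panel stops half way, fastener 6 mm too high
- panel: plain aluminium panel on top of the box, 160 (x) x 150 (y) x 6 mm, hinged along its far edge. Origin on the hinge line at its underside (80 mm in +x of the box's centre, 70 mm above the table); it runs 160 mm from there along its own -x; z is its upward normal. Springs lift it 0.08 rad off the frame; home, it lies level. It springs up again when let go
- panel_edge (a point): middle of the panel's front (robot-side) edge, on its top face, 160 mm from the hinge: 76 mm above the table when the panel is home, 89 mm when sprung up (the fastener then stands 10 mm higher than home). Pressed at the fastener, the panel takes about 3 N to start and 7 N to be home, then meets a hard stop; it tips 0.08 rad on the way, which a firm grip on the bar resists
- knob (a joint): fastener angle in the panel, rad, growing anticlockwise from above; 0 or pi = aligned: its bar, slot and cross-pin lie along the panel's x, in line with the dark raised index ribs (4 mm wide) before (11 long) and behind (32 long) it. Starts 0.6 to 2.54 (nearer of 0 and pi under 1.6 away), turns -1.0 to 4.1, stays where left (friction about 0.05 N m)
- knob_grip (a point): top centre of the fastener's head, on its turning axis, 125 mm from the hinge; x along the bar, z up the axis. The head is an upright steel bar 40 long x 10 wide x 30 mm high, a dark slot line along its top, on a round collar 38 mm wide and 6 mm high: this point is 36 mm above the panel's top, 30 mm above the collar. Grip the bar across its 10 mm width from above
- lamp_arm (a joint): lamp arm angle on its post, rad; at 0 the arm points along the lamp base's -x (about parallel to the box's side, lamp clear of the box on its +y side); grows as the head swings anticlockwise from above, over the box. Starts 0.7 to 1.05 (head over the fastener), range -0.6 to 1.25, stays where left (friction 0.12 N m). Swing it clear by lowering it: at -0.1 it is well clear
- lamp_handle (a point): middle of the upright steel peg (14 mm diameter, 45 mm high) on top of the lamp head, 212 mm above the table. The head is a black disc 70 mm in diameter centred under the peg, its underside 166 mm and its top 190 mm above the table; a 12 mm round arm at 178 mm height joins it to the post
- lamp_pivot (a point): point on the axis of the lamp's upright post (18 mm diameter), at the peg's height; 220 mm from the peg. The post stands on a fixed round foot (90 mm diameter) on the +y side of the box; its top is 203 mm above the table
- bin: red open bin 150 x 100 x 70 mm, loose bystander; origin at the centre of its underside
- bottle: white bottle 60 mm in diameter, 130 mm high, loose bystander; origin at the centre of its underside
- dish: closed glass dish 94 mm in diameter, 18 mm high, loose bystander; origin at the centre of its underside
- driver: black-handled screwdriver 160 mm long lying on the table, loose bystander; origin under its middle

How it is judged:
By the outcome, as a careful person would: the job done as asked, in the order asked, and still so for the second after the job is handed in, while the arm keeps its last pose, push and grip.
It also fails if it takes over 48 s, if anything falls off the work surface, if the arm or the gripper's body presses on something with over 40 N, if the wrist force passes 120 N, or if a joint passes its speed limit or range.

### The arm

A 7-joint arm with a two-finger parallel gripper is mounted at the origin on the work surface. World frame = base frame: x ahead of the robot, y to its left, z up, the work surface at z = 0. Lengths are in m, angles in degrees, forces in N, time in s.
With the tool pointing down it reaches from about 0.35 to 0.9 m from the base axis. Payload 19.9 kg.
Tool frame: the origin (TCP) lies at the very end of the fingers, on their centre line; the grasp point (between the pads) lies 19 mm behind it; z points along the fingers, y is the line along which they close (so a half turn about z gives the same grasp; the last joint's range is limited). The gripper opens to 85 mm and grips with 20 to 120 N. Pads are 22 mm wide; open, the fingers measure 114 mm over their backs; the gripper's body (76 mm by 85 mm) begins 54 mm behind the grasp point. The pads swing forward as they close: fully open they stand 13 mm farther back than shut.
Start: joints at [-71.992, 23.915, -0.59, 92.452, 0.269, 63.638, -3.037], TCP at [0.218, 0.586, 0.231] pointing down, gripper open.
Joint ranges: [-161.28, 161.28], [-22.2, 115.67], [-73.04, 71.86], [3.21, 147.25], [-68.34, 248.33], [10.77, 114.83], [-161.83, 161.83]. Speed limits (degrees/s): [108.29, 108.29, 136.94, 136.94, 172.46, 172.46, 172.46].

### API

Orientations are given as a 3x3 rotation matrix whose columns are the frame's x, y, z axes.
In Python, from station import * gives the robot as it stands.
- The arm moves only by the shell command python3 -m creep 'ROWS'. ROWS is JSON, one flat list of numbers, 7 for each row, row after row: the finger opening in mm, from 0 to 85.4, then the shift along the world's x, y, z in mm, then the turn, a rotation vector about the world's x, y, z in rad. A call has 1 to 20 rows; each row is the pose to reach, as a shift and turn from the pose commanded when the call began; what a row does not reach only later rows make up. A row lasts 1/10 s, in which the tool goes at most 50 mm and 8.59 degrees, less where a joint would pass 70% of its speed; a pose out of reach is approached as far as the arm can. A call with a gripper value outside its range is refused whole. The fingers move at their own pace and stop on an object; the grip force is fixed at half the most. Time passes only in rows, so rows that repeat a pose let the fingers close. It gives the time, the measured TCP pose, the force, the opening and the grip force at its end, in the units of the state.
- state(): the state, without advancing time (a new reading comes with each control period).
- capture(name): name is "scene" or "top" or "wrist"; returns a dict with "image" (384x512x3 uint8, red, green, blue), "intrinsics" (3x3 intrinsics, pixels), "world_from_camera" (4x4, takes a point from camera to world coordinates). Camera axes: x right, y up, looking along -z (the intrinsics and any distortion apply to the point x, -y, -z); pixel columns grow to the right and rows downward; lengths in m; the calibration is good to about 2 mm. A picture is of the moment at which its call begins. There is no depth.
- hand_in(): hands the job in; it is judged then, once.
The state is a dict: "clock": time; "q": joint angles; "qvel": joint speeds; "joint_torque": joint torques, N m; "eef_pos": TCP position; "ee_rot": TCP orientation; "contact_force": force on the tool from outside, world axes, zero at the start; "moment": the same for the moment, N m; "grip_width": finger opening in m; "grasp_force": force on a finger pad.
Only numpy, scipy, OpenCV 4.12 (cv2) and the standard library are available. Lean on these libraries where they do the work, as an engineer would, in place of code of your own. Each camera call takes 0.05 s, during which the arm holds its last target. There are 200 camera calls.

## Working session

There is one attempt and no reset: what is moved stays moved. The work goes in short steps, Python scripts to look and compute and a shell command to move; the robot and the scene stay as the last step left them, time stands still between calls to the robot, and variables do not carry over. Pictures are saved under pics/ and viewed, at most 10 in all, crops included, and the job is handed in when it is done.

View pics/a_top.png

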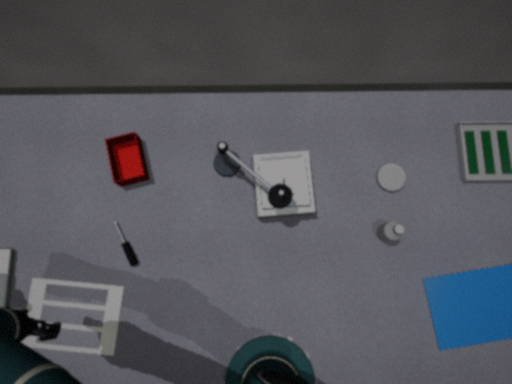

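View pics/a_scene.png

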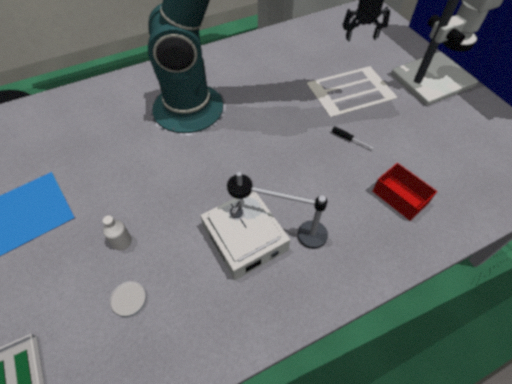

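The top view shows the lamp head at about (280,195), the post top at (222,147), and the box spanning (254,153) to (315,216). The scene view shows the peg at about (239,177), with the fastener just below the head at about (237,211).

```bash
python3 - <<'E'
from h import *
a=snap('top');b=snap('scene')
A=cv2.resize(a['image'][135:230,205:325],(600,475),interpolation=cv2.INTER_CUBIC)
B=cv2.resize(b['image'][160:285,190:340],(0,0),fx=4,fy=4,interpolation=cv2.INTER_CUBIC)
cv2.imwrite('pics/b.png',cv2.copyMakeBorder(A,0,0,0,0,0)[:,:,::-1]);cv2.imwrite('pics/c.png',B[:,:,::-1])
for n,c,u,v,z in [('head',a,280,195.5,.19),('post',a,222,147,.203),('peg s',b,239,177,.234),('post s',b,321,203,.203),('foot',a,227,162,0.01)]: print(n,onz(c,u,v,z).round(4))
g=cv2.cvtColor(a['image'],cv2.COLOR_RGB2GRAY)
m=(g[140:225,245:325]>150).astype(np.uint8)
cs,_=cv2.findContours(m,cv2.RETR_EXTERNAL,cv2.CHAIN_APPROX_SIMPLE);c=max(cs,key=cv2.contourArea)+[245,140]
print(cv2.minAreaRect(c));P=np.array([onz(a,*p,.07)[:2] for p in cv2.boxPoints(cv2.minAreaRect(c))]);print(P, P.mean(0))
E
```

```text
head [ 0.5411 -0.0311  0.19  ]
post [0.6816 0.1328 0.203 ]
peg s [ 0.5565 -0.0353  0.234 ]
post s [0.7029 0.124  0.203 ]
foot [0.6906 0.1322 0.01  ]
((283.0276184082031, 179.3310546875), (50.989933013916016, 53.14910888671875), 85.2363510131836)
[[ 0.69246685  0.04007534]
 [ 0.7054106  -0.12997952]
 [ 0.54006942 -0.13748766]
 [ 0.52765812  0.02836781]] [ 0.61640125 -0.04975601]
```

View pics/b.png

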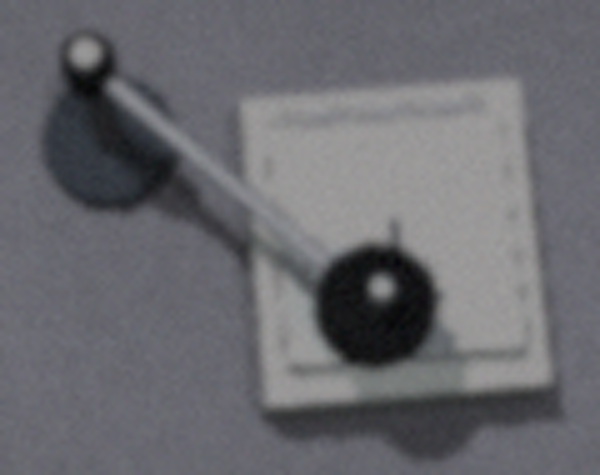

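View pics/c.png

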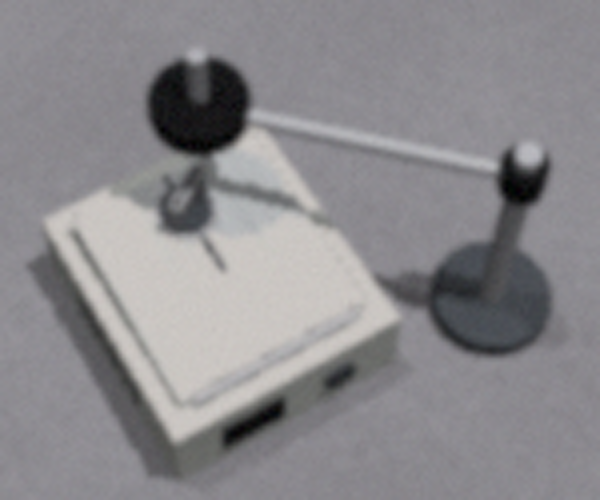

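The crops give the peg top at full-image (281.2,192.6) in the top view and (239.3,173.3) in the scene view. The box-top corners in crop b are (240,98), (522,78), (553,388) and (266,408). Both give positions to compute from.

```bash
cat >> h.py <<'E'
def tri(l):
    A=np.zeros((3,3));r=np.zeros(3)
    for c,u,v in l:
        o,d=ray(c,u,v);d=d/np.linalg.norm(d);M=np.eye(3)-np.outer(d,d);A+=M;r+=M@o
    return np.linalg.solve(A,r)
E
python3 - <<'E'
from h import *
a=snap('top');b=snap('scene')
f=lambda u,v:((u+.5)/5-.5+205,(v+.5)/5-.5+135)
g=lambda u,v:((u+.5)/4-.5+190,(v+.5)/4-.5+160)
for n,pa,pb,z in [('peg',(381,286),(197,52),.2345),('post',(86,50),(529,155),.203)]:
    print(n,tri([(a,*f(*pa)),(b,*g(*pb))]),onz(a,*f(*pa),z),onz(b,*g(*pb),z))
P=np.array([onz(a,*f(*p),.07)[:2] for p in [(240,98),(522,78),(553,388),(266,408)]])
print(P,P.mean(0)); print([np.linalg.norm(P[i]-P[(i+1)%4]) for i in range(4)])
d=(P[0]+P[1]-P[2]-P[3]);e=(P[0]+P[3]-P[1]-P[2]);print(np.arctan2(d[1],d[0]),np.arctan2(-e[0],e[1]))
Q=np.array([onz(b,*g(*p),.07)[:2] for p in [(400,322),(178,440),(43,217)]]);print(Q,(Q[0]+Q[2])/2)
s=state();print(s['ee_rot'],s['eef_pos'])
E
```

```text
peg [ 0.54336057 -0.03005431  0.23396251] [ 0.54304863 -0.03052919  0.2345    ] [ 0.54394453 -0.02969939  0.2345    ]
post [0.69019905 0.13439817 0.19986556] [0.68880469 0.13346289 0.203     ] [0.69198966 0.13359087 0.203     ]
[[ 0.69895011  0.04587719]
 [ 0.71041926 -0.13530925]
 [ 0.50945161 -0.14748101]
 [ 0.49856145  0.03137801]] [ 0.60434561 -0.05138376]
[np.float64(0.18154907917263277), np.float64(0.20133590229276932), np.float64(0.17919025502462163), np.float64(0.2009125209001015)]
0.0663544839410383 0.062021689792992246
[[ 0.7037589   0.04378922]
 [ 0.71328567 -0.13044099]
 [ 0.51311122 -0.14555077]] [ 0.60843506 -0.05088077]
[[-9.37381111e-01  3.48305387e-01 -9.85797622e-05]
 [ 3.48305397e-01  9.37381021e-01 -4.13646042e-04]
 [-5.16683464e-05 -4.22079849e-04 -9.99999910e-01]] [0.21765801 0.58574865 0.23107454]
```

```bash
python3 -m creep '[32,326,-616,30,0,0,1.05, 32,326,-616,30,0,0,1.05, 32,326,-616,30,0,0,1.05, 32,326,-616,30,0,0,1.05, 32,326,-616,30,0,0,1.05, 32,326,-616,30,0,0,1.05, 32,326,-616,30,0,0,1.05, 32,326,-616,30,0,0,1.05, 32,326,-616,30,0,0,1.05, 32,326,-616,30,0,0,1.05, 32,326,-616,30,0,0,1.05, 32,326,-616,30,0,0,1.05, 32,326,-616,30,0,0,1.05, 32,326,-616,30,0,0,1.05, 32,326,-616,30,0,0,1.05, 32,326,-616,30,0,0,1.05, 32,326,-616,30,0,0,1.05]'; python3 -c "
from h import *
s=state();print(s['q'],s['ee_rot']);w=snap('wrist','w1.png');print(proj(w,[.5435,-.030,.2345]))"
```

```text
clock: 2.0
eef_pos: [0.5436, -0.0304, 0.261]
ee_rot: [[-0.769, -0.639, -0.0], [-0.639, 0.769, -0.0], [0.0, 0.0, -1.0]]
contact_force: [-0.3, 0.3, 0.7]
grip_width: 0.0322
grasp_force: 0.0
[-14.50157947  14.35650082  17.19165429 102.55246648  -4.68232049
  63.80659814 133.97831445] [[-7.69147031e-01 -6.39071735e-01 -4.02252217e-04]
 [-6.39071779e-01  7.69147100e-01 -2.41933671e-05]
 [ 3.24852423e-04  2.38459784e-04 -9.99999919e-01]]
[253.62547402 228.56955544]
```

View pics/w1.png

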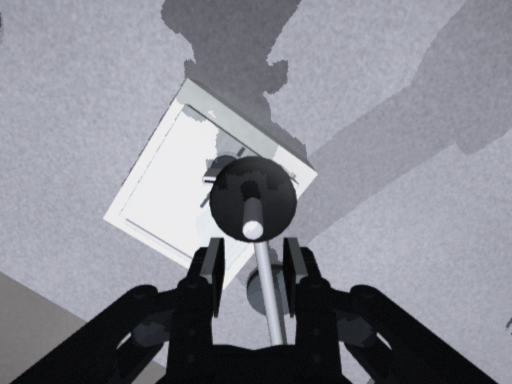

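The wrist view shows the peg top at (252,229), within 2 px of where I predicted it, and centred between the fingers. I'll lower around it.

```bash
python3 -m creep '[32,0,0,-20,0,0,0, 32,0,0,-40,0,0,0, 32,0,0,-55,0,0,0, 32,0,0,-63,0,0,0, 26,0,0,-63,0,0,0]'
```

```text
clock: 2.55
eef_pos: [0.5432, -0.0293, 0.1977]
ee_rot: [[-0.768, -0.641, -0.001], [-0.641, 0.768, 0.0], [0.001, 0.001, -1.0]]
contact_force: [-0.1, -0.3, 0.7]
grip_width: 0.0261
grasp_force: 0.0
```

```bash
python3 -m creep '[26,-11,11,0,0,0,-0.05, 26,-22,22,0,0,0,-0.11, 26,-32,35,0,0,0,-0.16, 26,-41,49,0,0,0,-0.22, 26,-49,63,0,0,0,-0.28, 26,-56,78,0,0,0,-0.33, 26,-62,94,0,0,0,-0.39, 26,-66,110,0,0,0,-0.45, 26,-70,126,0,0,0,-0.5, 26,-72,142,0,0,0,-0.56, 26,-73,158,0,0,0,-0.62, 26,-73,175,0,0,0,-0.68, 26,-72,186,0,0,0,-0.72, 26,-71,197,0,0,0,-0.78, 40,-71,197,0,0,0,-0.78, 40,-71,197,20,0,0,-0.78, 40,-71,197,45,0,0,-0.78, 40,-71,197,60,0,0,-0.78]'; python3 - <<'E'
from h import *
a=snap('top');b=snap('scene')
A=cv2.resize(a['image'][145:225,240:320],(600,600),interpolation=cv2.INTER_CUBIC)
B=cv2.resize(b['image'][160:285,190:340],(0,0),fx=4,fy=4,interpolation=cv2.INTER_CUBIC)
cv2.imwrite('pics/d.png',A[:,:,::-1]);cv2.imwrite('pics/e.png',B[:,:,::-1])
print(state()['q'])
E
```

```text
clock: 4.35
eef_pos: [0.4731, 0.1665, 0.2605]
ee_rot: [[-0.996, 0.084, 0.002], [0.084, 0.996, 0.001], [-0.002, 0.001, -1.0]]
contact_force: [0.1, 1.0, -0.5]
grip_width: 0.0398
grasp_force: 0.0
[-37.94138282   9.51936441  16.86886702 108.31923931  -3.13405487
  62.38072448  65.32563352]
```

View pics/e.png

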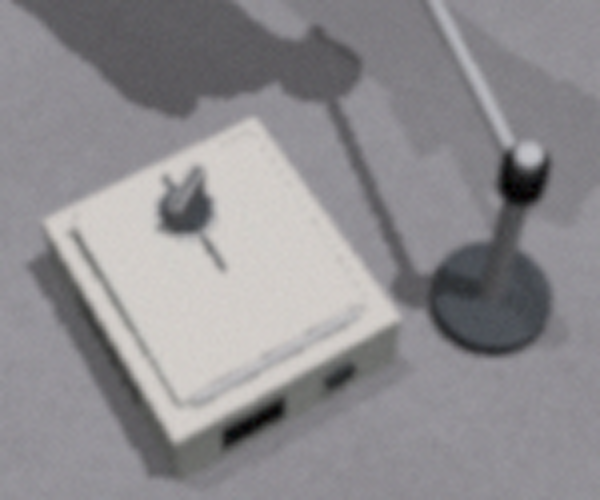

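The lamp is clear and the fastener is uncovered at crop (187,200), with its slotted bar tilted relative to the ribs. I'll look at it from above with the wrist camera.

```bash
python3 -m creep '[85,44,-110,0,0,0,0, 85,88,-220,0,0,0,0, 85,88,-220,0,0,0,0, 85,88,-220,0,0,0,0, 85,88,-220,0,0,0,0, 85,88,-220,0,0,0,0, 85,88,-220,0,0,0,0]'; python3 - <<'E'
from h import *
w=snap('wrist');print(proj(w,[.561,-.054,.122]),state()['q'])
cv2.imwrite('pics/w2.png',cv2.resize(w['image'][60:260,150:390],(0,0),fx=3,fy=3,interpolation=cv2.INTER_CUBIC)[:,:,::-1])
E
```

```text
clock: 5.15
eef_pos: [0.5603, -0.054, 0.2577]
ee_rot: [[-0.996, 0.086, -0.001], [0.086, 0.996, -0.0], [0.001, -0.0, -1.0]]
contact_force: [0.4, 1.1, -1.2]
grip_width: 0.0853
grasp_force: 0.0
[252.62314831 181.11386592] [-18.39347048  17.18701601  25.36334964 100.46548976  -8.08966574
  64.19163473  94.65207202]
```

View pics/w2.png

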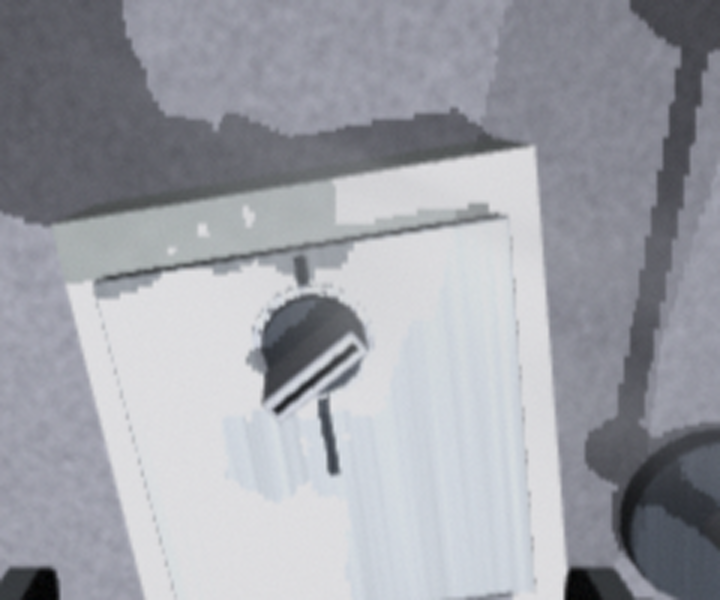

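The slot line runs from (278,406) to (358,346). The ribs run from (300,257) to (305,283) and from (322,402) to (335,472). I'll convert these to angles.

```bash
python3 - <<'E'
from h import *
w=snap('wrist')
f=lambda u,v:((u+.5)/3-.5+150,(v+.5)/3-.5+60)
an=lambda p,q:np.degrees(np.arctan2(*(q-p)[1::-1]))
P=onz(w,*f(278,406),.122);Q=onz(w,*f(358,346),.122)
R=onz(w,*f(300,257),.087);S=onz(w,*f(335,472),.082)
print(P,Q,(P+Q)/2,np.linalg.norm(P-Q),an(P,Q)); print(R,S,an(R,S))
E0=onz(w,*f(98,280),.087);E1=onz(w,*f(505,215),.087);print('front edge',E0,E1,(E0+E1)/2,an(E0,E1))
s=state();print(s['eef_pos'],s['ee_rot'])
E
```

```text
[ 0.57466331 -0.06434184  0.122     ] [ 0.55610886 -0.03618597  0.122     ] [ 0.56538608 -0.0502639   0.122     ] 0.033719736866641994 123.38449906468921
[ 0.53125236 -0.0535184   0.087     ] [ 0.61774801 -0.04737516  0.082     ] 4.062534789100127
front edge [ 0.53341528 -0.12677907  0.087     ] [0.52255749 0.0196725  0.087     ] [ 0.52798639 -0.05355328  0.087     ] 94.24009995985865
[ 0.56034912 -0.05222154  0.25797649] [[-9.96474700e-01  8.38925733e-02 -4.57036633e-04]
 [ 8.38924027e-02  9.96474746e-01  3.80497596e-04]
 [ 4.87346385e-04  3.40814327e-04 -9.99999823e-01]]
```

```bash
python3 - <<'E'
from h import *
from scipy.spatial.transform import Rotation as R
s=state();R0=s['ee_rot'];print(s['eef_pos'])
a=np.radians(4.1);y=np.array([-np.sin(a),np.cos(a),0]);T=R.from_rotvec(.08*y)
cur=np.degrees(np.arctan2(R0[1][1],R0[0][1]))
A=T*R.from_rotvec([0,0,np.radians(33.4-cur)]);print(A.as_rotvec().round(3))
n=T.apply([0,0,1]);print((n*np.radians(94.1-33.4)).round(3),n,(-.08*y).round(4))
E
```

```text
[ 0.56034912 -0.05222154  0.25797649]
[-0.041  0.072 -0.903]
[0.084 0.006 1.056] [0.07971017 0.0057137  0.99680171] [ 0.0057 -0.0798 -0.    ]
```

```bash
python3 -m creep '[44,6,0,-40,-0.041,0.072,-0.903, 44,6,0,-80,-0.041,0.072,-0.903, 44,6,0,-110,-0.041,0.072,-0.903, 44,6,0,-110,-0.041,0.072,-0.903, 44,6,0,-110,-0.041,0.072,-0.903, 44,6,0,-110,-0.041,0.072,-0.903, 44,6,0,-110,-0.041,0.072,-0.903, 44,6,0,-110,-0.041,0.072,-0.903]'; python3 - <<'E'
from h import *
w=snap('wrist');s=state();print(s['eef_pos'],s['ee_rot'],s['q'])
cv2.imwrite('pics/w3.png',w['image'][:,:,::-1]);print(proj(w,s['eef_pos']),proj(w,[.5653,-.0525,.122]))
E
```

```text
clock: 6.05
eef_pos: [0.5666, -0.0522, 0.1482]
ee_rot: [[-0.553, 0.83, -0.08], [0.833, 0.554, -0.005], [0.04, -0.069, -0.997]]
contact_force: [-1.4, 0.3, -0.2]
grip_width: 0.0441
grasp_force: 0.0
[ 0.56657295 -0.05243108  0.14826439] [[-0.55229453  0.82984392 -0.07956023]
 [ 0.83270324  0.55369468 -0.00524488]
 [ 0.03969964 -0.06914679 -0.99681626]] [-23.84690395  29.5363787   34.14342606 102.39743896 -17.90340413
  58.42104734  51.18589678]
[251.30269799 251.73411656] [252.73010453 231.10635486]
```

View pics/w3.png

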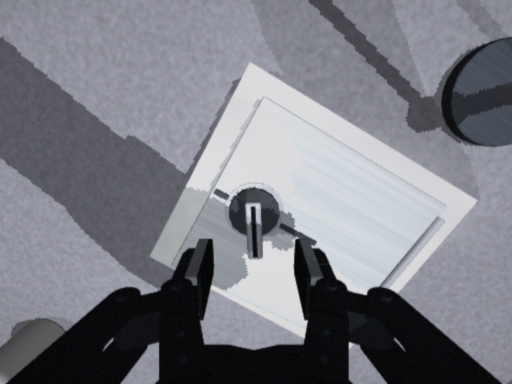

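The bar is centred at (254,232) between the fingers and lies parallel to the pads, so I'll lower and grip.

```bash
python3 -m creep '[44,-1,0,-20,0,0,0, 44,-3,0,-38,0,0,0, 44,-4,0,-51,0,0,0, 44,-4,0,-51,0,0,0, 0,-4,0,-51,0,0,0, 0,-4,0,-51,0,0,0, 0,-4,0,-51,0,0,0, 0,-4,0,-51,0,0,0, 0,-4,0,-51,0,0,0]'; python3 -c "
from h import *
s=state();print(s['moment'],s['eef_pos'],s['ee_rot'])"
```

```text
clock: 7.0
eef_pos: [0.5632, -0.0531, 0.0977]
ee_rot: [[-0.548, 0.833, -0.079], [0.836, 0.549, -0.005], [0.039, -0.069, -0.997]]
contact_force: [2.7, -0.7, 3.0]
grip_width: 0.0091
grasp_force: 60.9
[-0.04907805 -0.59066796  0.1251322 ] [ 0.56321781 -0.05314846  0.09772445] [[-0.54797944  0.83278834 -0.07862647]
 [ 0.83559562  0.54931869 -0.00538015]
 [ 0.03871046 -0.06864814 -0.99688963]]
```

```bash
python3 -m creep '[0,0,0,0,0.008,0.001,0.1, 0,0,0,0,0.016,0.001,0.2, 0,0,0,0,0.024,0.002,0.3, 0,0,0,0,0.032,0.002,0.4, 0,0,0,0,0.04,0.003,0.5, 0,0,0,0,0.048,0.003,0.6, 0,0,0,0,0.056,0.004,0.7, 0,0,0,0,0.064,0.004,0.8, 0,0,0,0,0.072,0.005,0.9, 0,0,0,0,0.08,0.006,1.0, 0,0,0,0,0.085,0.006,1.06, 0,0,0,0,0.085,0.006,1.06, 0,0,0,0,0.085,0.006,1.06]'; python3 -c "
from h import *
s=state();R=s['ee_rot'];print(s['moment'],s['eef_pos'],np.degrees(np.arctan2(R[1][1],R[0][1])),s['q'])
w=snap('wrist');cv2.imwrite('pics/w4.png',cv2.resize(w['image'][130:300,150:360],(0,0),fx=3.5,fy=3.5)[:,:,::-1])"
```

```text
clock: 8.3
eef_pos: [0.5629, -0.0536, 0.0975]
ee_rot: [[-0.994, -0.072, -0.08], [-0.072, 0.997, -0.006], [0.08, -0.0, -0.997]]
contact_force: [1.6, -3.6, 3.0]
grip_width: 0.0087
grasp_force: 61.0
[-0.76147059 -0.60968546  0.11501531] [ 0.56292965 -0.05359333  0.09749443] 94.11655183922379 [-11.44867569  30.43694769  17.56523099 104.28416753 -10.41276652
  51.49972148 105.13327082]
```

View pics/w4.png

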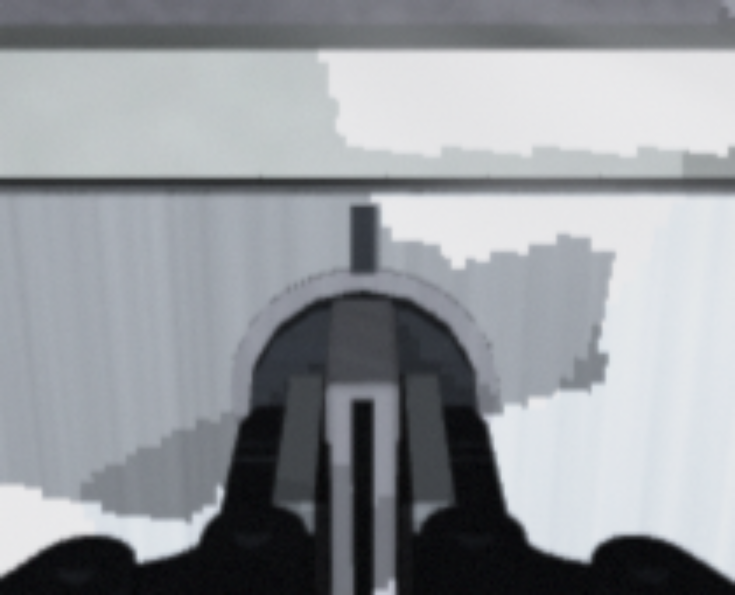

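The slot, bar and rib now form one vertical line at x≈363, square to the panel's front edge. Next I'll press down, tipping the tool with the panel.

```bash
python3 -m creep '[0,0,0,-2,0.001,-0.016,0, 0,-1,0,-4,0.002,-0.032,0, 0,-1,0,-6,0.003,-0.048,0, 0,-1,0,-8,0.005,-0.064,0, 0,-2,0,-10,0.006,-0.08,0, 0,-2,0,-11,0.006,-0.08,0, 0,-2,0,-11,0.006,-0.08,0, 0,-2,0,-11,0.006,-0.08,0]'; python3 -c "
from h import *
s=state();R=s['ee_rot'];print(s['moment'],s['eef_pos'],R[:,2])"
```

```text
clock: 9.15
eef_pos: [0.5613, -0.0537, 0.0876]
ee_rot: [[-0.997, -0.072, 0.002], [-0.072, 0.997, 0.0], [-0.002, 0.0, -1.0]]
contact_force: [-4.9, -3.9, 24.4]
grip_width: 0.0088
grasp_force: 64.4
[-0.86524665  1.08533531  0.00846826] [ 0.56129631 -0.05371899  0.08757516] [ 1.53046551e-03  2.49842635e-04 -9.99998798e-01]
```

```bash
python3 -c "
from h import *
w=snap('wrist');b=snap('scene')
W=cv2.resize(w['image'][130:300,150:360],(0,0),fx=2.5,fy=2.5);B=cv2.resize(b['image'][130:300,190:340],(0,0),fx=1.7,fy=2.5*1)
cv2.imwrite('pics/w5.png',np.hstack([W,B])[:,:,::-1])
d=np.array([.9976,.07,0]);hg=np.array([.6858,-.0454,.0])
# predicted front edge mid row (crop px) home vs sprung vs half
for n,t in [('home',0),('half',.048),('sprung',.08)]:
    p=hg-d*(.16*np.cos(t)-.006*np.sin(t))+[0,0,.07+.16*np.sin(t)+.006*np.cos(t)]
    print(n,((proj(w,p)-[150,130])*2.5).round(1),((proj(w,hg-d*.18+[0,0,.07])-[150,130])*2.5).round(1))
"
```

```text
home [253.5 131.5] [253.8  36.1]
half [253.3 144.3] [253.8  36.1]
sprung [253.1 154.4] [253.8  36.1]
```

View pics/w5.png

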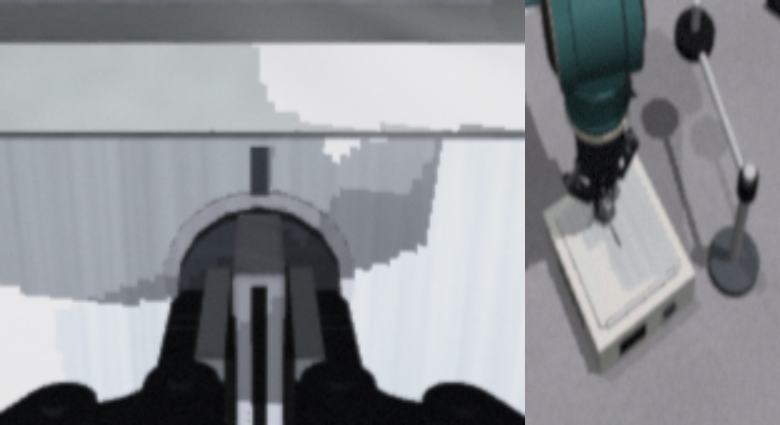

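The wrist view puts the panel's front edge at row 134, with the frame's front edge at row 42. That 92 px gap is closest to the predicted home gap (about 95; half way would be 108). The grip hasn't slipped, the slot is in line with the rib, and the lamp is clear. I'll hold briefly to check it's steady, then hand in.

```bash
python3 -m creep '[0,0,0,-0.5,0,0,0, 0,0,0,-0.5,0,0,0, 0,0,0,-0.5,0,0,0, 0,0,0,-0.5,0,0,0, 0,0,0,-0.5,0,0,0]' && python3 -c "
from station import *
s=state();print(s['eef_pos'],s['contact_force'])
if 12<s['contact_force'][2]<60 and s['eef_pos'][2]<.089: print(hand_in())"
```

```text
clock: 9.75
eef_pos: [0.5613, -0.0537, 0.0873]
ee_rot: [[-0.997, -0.072, 0.002], [-0.072, 0.997, 0.0], [-0.002, 0.0, -1.0]]
contact_force: [-8.4, -3.1, 31.8]
grip_width: 0.0086
grasp_force: 65.3
[ 0.56132664 -0.05370623  0.08734596] [-8.35146645 -3.05952294 31.80397286]
the job is handed in; nothing more can be done
None
```

I handed the job in at about 9.8 s with the lamp swung clear, the fastener in line with the ribs and the panel held home at about 32 N; the bin, bottle, dish and screwdriver were not touched, and the judge's verdict was not shown.

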